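Warm a buffer jar in the bench incubator

TASK

Warm the buffer jar that stands by itself on the worktop: pull the incubator's door all the way down, which draws its shelf out, and stand the jar gently on the shelf, upright, and let go of it. Then push the door back up until it is fully shut with the jar inside, and only then turn the selector knob to the three-dot mark, so that it rests there. Never tip the jar, and leave the timer and the film roll where they are.

Things in the scene. Friction and masses are not known exactly. Their poses are not given: they have to be found in the camera images.
- jar: white round buffer jar with white screw cap, 84 mm tall, about 70 g: body 46 mm across up to 65 mm height, cap 40 mm across above that. Starts upright by itself on the worktop, left of the incubator (two like it in the blue bin at the back are not used). Origin: centre of its underside, z up
- incubator: white bench incubator, fixed, 105 deep (x) x 262 wide (y) x 175 mm high. Origin: centre of its underside; x points from front to back, y to the left facing it. y -33..131 mm: chamber with windowed drop-down door, flat roof 175 mm high, mouth 148 wide. y -131..-33 mm: lower console with the selector, its top sloping from 150 mm high at the back to 112 mm at the front
- door (a joint): angle of the drop-down door about its bottom hinge, rad: 0 shut (upright), 1.5 fully down (nearly level). Counterbalanced and stiff: it stays where it is left and needs about 1 to 3 N at the handle
- door_handle (a point): middle of the handle: round steel bar 11 mm thick, 112 mm long, parallel to the hinge, 36 mm past the door's top edge (30 mm clear gap), on posts 46 mm either side. 192 mm from the hinge line: 208 mm high when shut (33 mm above the roof), 30 mm when down. Axes of the door: y along the bar, z from hinge to bar. Door 164 mm wide, 12 mm thick
- door_hinge (a point): middle of the door's hinge line, 16 mm above the worktop, y along the hinge; axes as the incubator's. The door turns from upright down towards the incubator's front (-x)
- shelf_centre (a point): centre of the shelf's top face (perforated steel), 70 mm above the worktop, axes as the incubator's. Flat 68 (x) x 128 mm (y) inside a 3 mm rim; roof underside 95 mm above it. Geared to the door: its centre is 48 mm behind the hinge line when shut and comes out 47 mm per rad, to 22 mm in front of it when the door is down (the roof starts 7 mm behind the hinge line)
- selector (a joint): angle of the selector, rad, growing clockwise seen from above: 0 at the dash (off), then a click every 0.48: 0.48 one dot, 0.96 two, 1.44 three, 1.92 four dots. Let go, it clicks into the nearest mark
- selector_grip (a point): on the selector's axis, 25 mm above the panel. Black pointer knob on a round metal plate with raised marks; skirt 45 mm across, 13 mm high; grip bar 12 mm thick from 22 mm behind the axis to 33 mm ahead (low nose there), top 37 mm above the panel, white line on it. z out of the panel (20 deg off vertical, to the front), x along the pointer, 0.96 - v rad left of straight back at joint value v
- timer: bystander: flat white square lab timer 62x62x17 mm, right of the door; origin under its centre
- film_roll: bystander: white roll of film on end, 54 mm across, 50 mm high, left of the jar; origin under its centre
- selector_nose (a point): tip of the selector's pointer nose, 33 mm from the axis along the pointer, 18 mm above the panel; axes as selector_grip
Things that resemble listed ones, but are neither listed nor needed, are in the scene too. What is shaped like the jar but brown or pink is not meant.

How it is judged:
By the outcome, as a careful person would: the job done as asked, in the order asked, and still so for the second after the job is handed in, with the robot touching nothing.
It also fails if it takes over 72 s, if anything falls off the work surface, if the arm or the gripper's body presses on something with over 40 N, if the wrist force passes 120 N, or if a joint passes its speed limit or range.

ROBOT

A 6-joint arm with a two-finger parallel gripper is mounted at the origin on a cart in front of the work surface, level with it; the furniture and walls round the work are solid. World frame = base frame: x ahead of the robot, y to its left, z up, the work surface at z = 0. Lengths are in mm, angles in rad, forces in N, time in s.
With the tool pointing down it reaches from about 350 to 975 mm from the base axis. Payload 7.1 kg.
Tool frame: the origin (TCP) lies on the mounting face of the last link; the fingertips stand 182 mm ahead of it and the grasp point (between the pads) lies 163 mm ahead of it (bot.grasp_offset is the distance from the TCP to the grasp point, in mm); z points along the fingers, y is the line along which they close (so a half turn about z gives the same grasp; the last joint's range is limited). The gripper opens to 88 mm and grips with 3 to 60 N. Pads are 20 mm wide; open, the fingers measure 115 mm over their backs; the gripper's body (75 mm by 178 mm) begins 61 mm behind the grasp point.
Start: joints at [-1.361, 0.423, 1.63, -0, 1.089, -0.019], TCP at [141.775, -608.692, 404.675] pointing down, gripper open.
Joint ranges: [-3, 3], [-0.9, 2.11], [0.09, 2.58], [-1.31, 4.45], [0.11, 2.69], [-2.54, 2.54]. Speed limits (rad/s): [2.39, 2.39, 3.01, 3.14, 3.14, 3.14].

INTERFACE

Orientations are given as a rotation vector (axis times angle).
In Python, from cell import bot gives the robot as it stands. Calls block until the motion is done:
- bot.move_ptp(position, orientation): joint-space move of the TCP to a pose.
- bot.move_straight(position, speed=150, orientation=None): straight line of the TCP; orientation=None keeps the orientation; speed is the mean speed in mm/s.
- bot.move_joints(angles): joint-space move.
- bot.set_gripper(opening): finger opening in mm; the grip force is fixed at half the most; returns when the fingers have stopped.
- bot.sleep(seconds).
- bot.inverse_kinematics(position, orientation): joint angles nearest the present ones, or None.
- bot.get_state(): the state.
- bot.camera(name): name is "scene" or "top" or "wrist"; returns a dict with "pixels" (384x512x3 uint8, blue, green, red), "z_map" (384x512 float32, mm along the optical axis (not along the pixel's ray), 0 where there is no reading), "K" (3x3 intrinsics, pixels), "R" (3x3) and "t" (3): a world point X has camera coordinates R X + t. Camera axes: x right, y down, z forward; pixel columns grow to the right and rows downward; lengths in mm; the calibration is good to about 2 mm. A picture is of the moment at which its call begins.
A pose or a line that the arm cannot do raises bot.MotionError and nothing moves.
- bot.sign_off(): hands the job in; it is judged then, once.
The state is a dict: "time": time; "joint_positions": joint angles; "qd": joint speeds; "joint_torque": joint torques, N m; "tcp_pos": TCP position; "tool_rot": TCP orientation; "force": force on the tool from outside, world axes, zero at the start; "torque": the same for the moment, N m; "width": finger opening in mm; "grasp_force": force on a finger pad.
Only numpy, scipy, OpenCV 4.12 (cv2) and the standard library are available. Lean on these libraries where they do the work, as an engineer would, in place of code of your own. Each camera call takes 0.05 s, during which the arm holds its last target. There are 200 camera calls.

## Working session

There is one attempt and no reset: what is moved stays moved. The work goes in short steps, each a Python script; the robot and the scene stay as the last script left them, time stands still between calls to the robot, and variables do not carry over. Pictures are saved under pics/ and viewed, at most 10 in all, crops included, and the job is handed in when it is done.

```bash
mkdir -p pics; ls
python3 - <<'E'
from cell import bot
import cv2,numpy as np,pickle
d={n:bot.camera(n) for n in("scene","top")}
pickle.dump(d,open('d.pkl','wb'))
cv2.imwrite('pics/a.png',np.vstack([d[n]["pixels"] for n in d])[:, :]) if 0 else cv2.imwrite('pics/a.png',cv2.resize(np.hstack([d["scene"]["pixels"],d["top"]["pixels"]]),(800,300)))
for n in d: cv2.imwrite(f'pics/{n}.png',cv2.resize(d[n]["pixels"],(800,600),interpolation=cv2.INTER_CUBIC)); print(n,d[n]["K"],d[n]["R"],d[n]["t"])
s=bot.get_state();print(s)
E
```

```text
pics
scene [[410.9696829    0.         259.18231911]
 [  0.         410.9696829  191.12994658]
 [  0.           0.           1.        ]] [[-0.7102197  -0.70379967 -0.0159376 ]
 [-0.45778495  0.47892299 -0.7490432 ]
 [ 0.53480924 -0.52468924 -0.66232944]] [ 451.46789747  313.02097453 1321.37086357]
top [[400.59843045   0.         255.40660982]
 [  0.         400.59843045 184.56268496]
 [  0.           0.           1.        ]] [[-0.00867081 -0.99964899  0.0250341 ]
 [-0.98615741  0.00440284 -0.16575336]
 [ 0.16558495 -0.02612478 -0.98584944]] [ 111.5603794   542.79119773 1179.33883292]
{'time': 0.1, 'joint_positions': array([-1.36099792e+00,  4.23781524e-01,  1.63059578e+00, -1.14993621e-05,
        1.08859079e+00, -1.89866452e-02]), 'qd': array([ 0.00245108, -0.00271389, -0.00094823,  0.00128732, -0.00127938,
        0.00116179]), 'joint_torque': array([ 1.50857570e-03, -5.45611596e+01, -2.74325448e+01,  6.46621920e-02,
        1.87894364e-02, -1.98681153e-05]), 'tcp_pos': array([ 141.72753616, -608.46778667,  403.97556594]), 'tool_rot': array([-3.11969993e+00, -3.58443618e-01,  2.21643857e-04]), 'force': array([0.36873616, 0.33519534, 0.17867252]), 'torque': array([-0.03943482,  0.00766237, -0.01534576]), 'grasp_force': 0.0, 'width': 88.20362680359713}
```

View pics/scene.png

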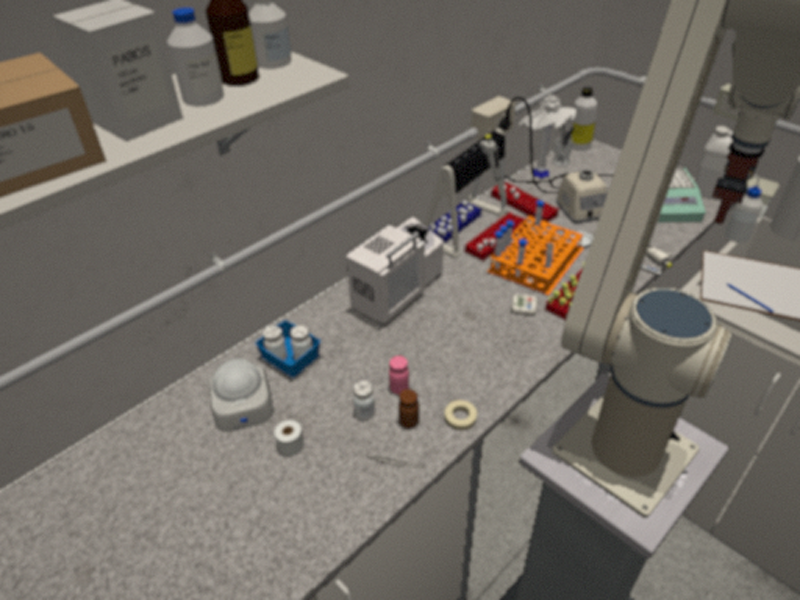

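View pics/top.png

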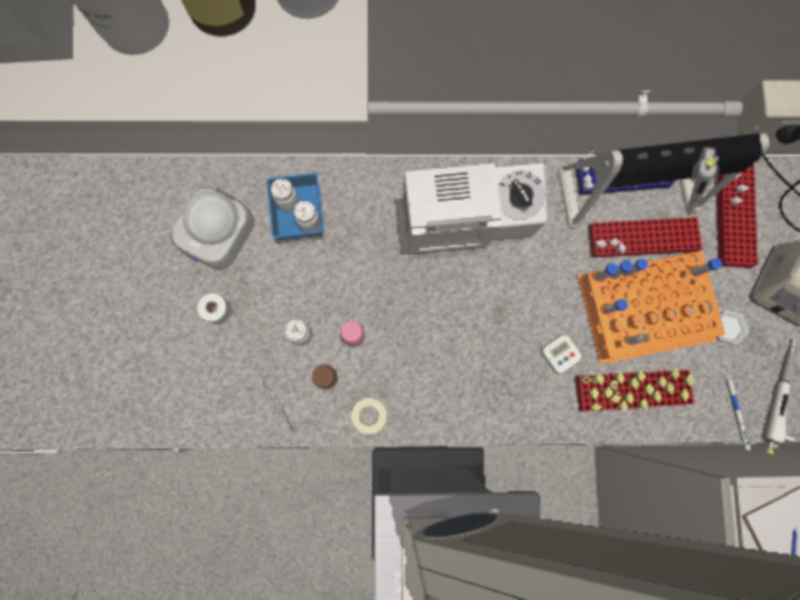

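Top view (800 px scale): the incubator is at (475,205) with its selector at (521,193) and door handle at (455,225). White jars are at (297,330), standing alone, and at (282,192) and (305,213), in the blue bin. Pink (352,332) and brown (324,376) are not meant, and the white roll (212,307) is the film roll. The lone jar at (297,330) fits. Next I measure it, with a confirming crop.

```bash
cat > h.py <<'E'
import numpy as np,cv2
from scipy.spatial.transform import Rotation as Ro
def cloud(c):
    K,R,t,z=c["K"],c["R"],c["t"],c["z_map"]
    v,u=np.indices(z.shape); p=np.stack([(u-K[0,2])/K[0,0]*z,(v-K[1,2])/K[1,1]*z,z],-1)
    X=(p-t)@R; X[z<=0]=np.nan; return X
E
python3 - <<'E'
from h import *; import pickle
d=pickle.load(open('d.pkl','rb'))
for n,(jx,jy),(ix,iy) in(("scene",(363,398),(395,265)),("top",(297,330),(475,205))):
    X=cloud(d[n]); im=d[n]["pixels"]
    c=X[int(jy/1.5625),int(jx/1.5625)]; print(n,"jar px",c)
    P=X.reshape(-1,3)
    m=(np.hypot(*(P[:,:2]-c[:2]).T)<45)
    h=P[m&(P[:,2]>76)]; b=P[m&(P[:,2]>15)&(P[:,2]<60)]
    print(" cap",len(h),h.mean(0),(h.min(0)+h.max(0))/2,h.max(0)-h.min(0),"body",(b.min(0)+b.max(0))/2)
    c=X[int(iy/1.5625),int(ix/1.5625)]; print(" inc",c)
    m=(np.hypot(*(P[:,:2]-c[:2]).T)<220)
    r=P[m&(abs(P[:,2]-175)<5)].astype(np.float32); print(" roof",len(r),np.median(r[:,2]),cv2.minAreaRect(r[:,:2]),)
    r=P[m&(P[:,2]>195)&(P[:,2]<225)].astype(np.float32); print(" handle",len(r),r[:,2].max(),cv2.minAreaRect(r[:,:2]) if len(r) else 0)
    r=P[m&(P[:,2]>60)].astype(np.float32); print(" all",cv2.minAreaRect(r[:,:2]))
    # timer, film
    print(" tbl",np.nanmedian(P[(P[:,2]<20)&(P[:,2]>-20)&(P[:,0]>350)][:,2]))
X=cloud(d["top"])
for n,(a,b) in dict(timer=(562,353),film=(212,307),knob=(521,193),pink=(352,332),brown=(324,376)).items(): print(n,X[int(b/1.5625),int(a/1.5625)])
a=d["top"]["pixels"][95:265,165:360]; b=d["scene"]["pixels"][130:300,160:320]
cv2.imwrite('pics/crop.png',np.hstack([cv2.resize(a,None,fx=2.2,fy=2.2,interpolation=2),cv2.resize(b,None,fx=2.2,fy=2.2,interpolation=2)]))
E
```

```text
scene jar px [446.99912792 315.44919455  71.13136598]
 cap 92 [457.26777952 305.13384699  80.74922135] [457.28731156 305.34133665  81.47225767] [39.23608293 39.32999621 10.78293994] body [454.17081475 307.83221731  37.98785957]
 inc [632.24980789  37.6989751  165.58696109]Traceback (most recent call last):
  File "<stdin>", line 12, in <module>
cv2.error: OpenCV(4.12.0) /io/opencv/modules/imgproc/src/convhull.cpp:143: error: (-215:Assertion failed) total >= 0 && (depth == CV_32F || depth == CV_32S) in function 'convexHull'
```

Run:
```python
from h import *; import pickle
d=pickle.load(open('d.pkl','rb'))
mar=lambda r: cv2.minAreaRect(np.ascontiguousarray(r[:,:2],dtype=np.float32))
for n,(jx,jy),(ix,iy) in(("scene",(363,398),(395,265)),("top",(297,330),(475,205))):
    X=cloud(d[n])
    c=X[int(jy/1.5625),int(jx/1.5625)]
    P=X.reshape(-1,3)
    m=(np.hypot(*(P[:,:2]-c[:2]).T)<45)
    h=P[m&(P[:,2]>76)]; print(n," cap",len(h),h.mean(0),(h.min(0)+h.max(0))/2)
    c=np.array([655,20])
    m=(np.hypot(*(P[:,:2]-c[:2]).T)<220)
    r=P[m&(abs(P[:,2]-175)<5)]; print(" roof",len(r),np.median(r[:,2]),mar(r))
    r=P[m&(P[:,2]>195)&(P[:,2]<225)]; print(" handle",len(r),r.mean(0),r[:,2].max(),mar(r) if len(r) else 0)
    r=P[m&(P[:,2]>60)&(P[:,2]<230)&(P[:,1]>-110)]; print(" all",mar(r))
    print(" tbl",np.nanmedian(P[(P[:,2]<20)&(P[:,2]>-20)&(P[:,0]>350)][:,2]))
X=cloud(d["top"])
for n,(a,b) in dict(timer=(562,353),film=(212,307),knob=(521,193),pink=(352,332),brown=(324,376),bin=(295,206),roof=(450,190)).items(): print(n,X[int(b/1.5625),int(a/1.5625)])
a=d["top"]["pixels"][95:265,165:360]; b=d["scene"]["pixels"][130:300,160:320]
cv2.imwrite('pics/crop.png',np.hstack([cv2.resize(a,None,fx=2.2,fy=2.2,interpolation=2),cv2.resize(b,None,fx=2.2,fy=2.2,interpolation=2)]))
```

```text
scene  cap 92 [457.26777952 305.13384699  80.74922135] [457.28731156 305.34133665  81.47225767]
 roof 646 172.6462089147446 ((740.3118896484375, 11.160125732421875), (228.96109008789062, 231.17529296875), 5.964640140533447)
 handle 315 [787.67171634  19.5724871  207.06601595] 221.1230117366536 ((733.4876098632812, 17.82410430908203), (225.7027130126953, 239.3738250732422), 1.4088952541351318)
 all ((738.3366088867188, 15.189308166503906), (232.1253204345703, 249.01596069335938), 4.653237342834473)
 tbl -2.821174513681913
top  cap 147 [459.86126147 302.67018486  83.66198306] [460.06345261 302.08865909  83.25599081]
 roof 2245 174.66365999693912 ((741.573974609375, 7.497688293457031), (230.20030212402344, 233.68443298339844), 7.587185859680176)
 handle 165 [632.57991395   8.54628491 211.8942878 ] 217.83473614191283 ((633.66552734375, 7.954952239990234), (12.03567886352539, 109.01851654052734), 6.310823440551758)
 all ((740.5747680664062, 9.650550842285156), (226.90676879882812, 237.19798278808594), 5.616271495819092)
 tbl 0.032632869351217134
timer [ 419.9205914 -211.7691703   17.0388181]
film [514.42740164 479.91975087  13.46586763]
knob [ 698.31157981 -109.75849226  167.40484198]
pink [456.10963178 198.33416004  84.25763793]
brown [375.78002805 249.92006197  81.89758532]
bin [719.91408164 319.32753536  22.70858775]
roof [700.84814754  18.81633308 177.50441453]
```

View pics/crop.png

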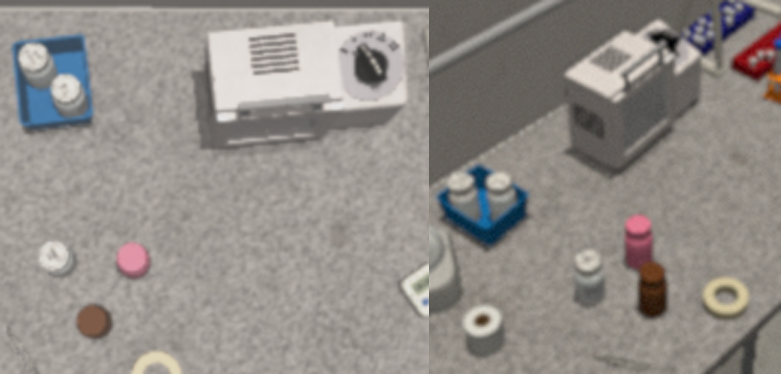

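The lone white jar is confirmed (crop left panel (57,258), right panel (590,275)). It has a white cap, while its neighbours are pink and brown. Its axis is at about (458.7,304), and the incubator yaw is about 6°. I'm moving to a close wrist look at the incubator.

```bash
cat >> h.py <<'E'
def rv(yang,tilt=None,ang=0):
    "tool down, closing line at world angle yang; then rotated by ang about axis tilt"
    y=np.array([np.cos(yang),np.sin(yang),0]);z=np.array([0,0,-1.]);x=np.cross(y,z)
    R=np.stack([x,y,z],1)
    if tilt is not None: R=Ro.from_rotvec(np.array(tilt)*ang).as_matrix()@R
    return Ro.from_matrix(R).as_rotvec()
mar=lambda r: cv2.minAreaRect(np.ascontiguousarray(r[:,:2],dtype=np.float32))
E
python3 - <<'E'
from h import *; import pickle
from cell import bot
W=[]
yaw=.1
for p,a in(((458,304,420),-1.5),((560,-30,500),yaw+np.pi),):
    bot.move_ptp(p,rv(a)); W.append(bot.camera("wrist")); print(bot.get_state()["time"],bot.get_state()["joint_positions"].round(2))
    c=W[-1]; print((-c["R"].T@c["t"]).round(1),c["R"].round(2).tolist())
pickle.dump(W,open('w.pkl','wb'))
cv2.imwrite('pics/w.png',np.hstack([cv2.resize(w["pixels"],(400,300)) for w in W]))
for w in W: print(np.nanmin(cloud(w)[...,0]),np.nanmax(cloud(w)[...,0]))
P=cloud(W[0]).reshape(-1,3);m=np.hypot(P[:,0]-458,P[:,1]-304)<40
h=P[m&(P[:,2]>76)];print("cap",len(h),h.mean(0),(h.min(0)+h.max(0))/2,h[:,2].max())
P=cloud(W[1]).reshape(-1,3);m=(abs(P[:,0]-660)<100)&(abs(P[:,1]-8)<100)
h=P[m&(P[:,2]>200)&(P[:,2]<225)];print("bar",len(h),h.mean(0),np.percentile(h[:,2],95),mar(h))
h=P[m&(abs(P[:,2]-175)<4)];print("roof",len(h),np.median(h[:,2]),mar(h))
E
```

```text
3.5167 [ 0.56  0.29  1.78 -0.    1.06  2.06]
[540.4 310.7 399.9] [[0.07, -1.0, 0.0], [-0.95, -0.07, 0.3], [-0.3, -0.02, -0.95]]Traceback (most recent call last):
  File "<stdin>", line 6, in <module>
cell.MotionError: the arm cannot take that pose within its joint ranges
```

Run:
```python
from h import *; import pickle
from cell import bot
W=[]
yaw=.1
for p,a in((None,0),((560,-60,480),yaw),):
    if p: bot.move_ptp(p,rv(a))
    W.append(bot.camera("wrist")); print(bot.get_state()["time"],bot.get_state()["joint_positions"].round(2))
    c=W[-1]; print((-c["R"].T@c["t"]).round(1),c["R"].round(2).tolist())
pickle.dump(W,open('w.pkl','wb'))
cv2.imwrite('pics/w.png',np.hstack([cv2.resize(w["pixels"],(400,300)) for w in W]))
P=cloud(W[0]).reshape(-1,3);m=np.hypot(P[:,0]-458,P[:,1]-304)<40
h=P[m&(P[:,2]>76)];print("cap",len(h),h.mean(0),(h.min(0)+h.max(0))/2,h[:,2].max())
P=cloud(W[1]).reshape(-1,3);m=(abs(P[:,0]-660)<100)&(abs(P[:,1]-8)<100)
h=P[m&(P[:,2]>200)&(P[:,2]<225)];print("bar",len(h),h.mean(0),np.percentile(h[:,2],95),mar(h))
h=P[m&(abs(P[:,2]-175)<4)];print("roof",len(h),np.median(h[:,2]),mar(h))
```

```text
3.5667 [ 0.56  0.29  1.78 -0.    1.06  2.06]
[540.4 310.7 399.9] [[0.07, -1.0, 0.0], [-0.95, -0.07, 0.3], [-0.3, -0.02, -0.95]]
5.5917 [-0.13  0.25  1.69  0.    1.19 -0.23]
[551.8  23.5 459.8] [[0.99, 0.1, -0.0], [0.1, -0.95, 0.3], [0.03, -0.3, -0.95]]
cap 9361 [481.12935105 303.69768348 308.01749383] [464.68812972 303.94788488 211.6846739 ] 347.3515110606571
bar 1952 [631.80426598  13.74921084 211.85131655] 213.9201995378269 ((633.124267578125, 9.862369537353516), (11.087776184082031, 111.97217559814453), 5.711341857910156)
roof 20375 174.70312564882875 ((685.9702758789062, 15.125732421875), (119.384521484375, 163.6353759765625), 5.894439697265625)
```

View pics/w.png

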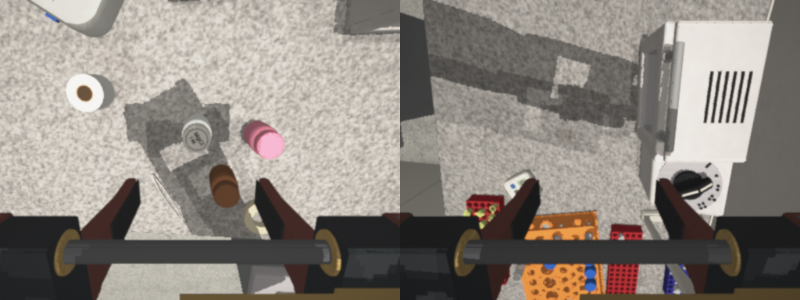

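Left half: the lone jar at (197,133) with pink to its right and brown below. Right half: the incubator with handle bar at (675,95) and selector at (690,185). The bar fit is centre (633.1,9.9), top z 213.9, yaw 5.8°, and its length matches exactly. I'm opening the door.

```bash
cat >> h.py <<'E'
YAW=.1015; H=np.array([633.1,9.9,16.])
ex=np.array([np.cos(YAW),np.sin(YAW),0]); ey=np.array([-np.sin(YAW),np.cos(YAW),0]); ez=np.array([0,0,1.])
G=ez*163
def bar(th): return H-ex*192*np.sin(th)+ez*192*np.cos(th)
def arc(bot,ths,ori,speed=90,lim=60):
    for th in ths:
        bot.move_straight(bar(th)+G,speed,ori)
        s=bot.get_state(); f=s["force"]
        print(round(th,2),round(s["time"],1),"F",f.round(1),"err",(s["tcp_pos"]-bar(th)-G).round(1),"w",round(s["width"],1))
        if np.linalg.norm(f)>lim: print("STOP");break
E
python3 - <<'E'
from h import *; import pickle
from cell import bot
P=cloud(pickle.load(open('w.pkl','rb'))[0]).reshape(-1,3);m=np.hypot(P[:,0]-458,P[:,1]-304)<40
h=P[m&(P[:,2]>76)&(P[:,2]<100)];print("cap",len(h),h.mean(0),(h.min(0)+h.max(0))/2,h[:,2].max())
o=rv(YAW)
bot.set_gripper(50)
bot.move_ptp(bar(0)+G+[0,0,60],o); bot.move_straight(bar(0)+G,120)
print(bot.get_state()["force"]); bot.set_gripper(0); s=bot.get_state(); print(s["width"],s["grasp_force"],s["force"])
arc(bot,np.linspace(0,.375,4)[1:],o)
E
```

```text
cap 1045 [461.22186435 305.90598039  83.85414969] [459.99380637 305.84273997  81.33367547] 86.64951420672476
[-0.64436609 -0.2707583   0.43377142]
10.04831596087732 30.000004470348358 [-0.49602698 -0.02887076  2.1241147 ]
0.12 8.6 F [0.3 1.6 3.8] err [0.  0.1 0.5] w 10.6
0.25 9.1 F [0.  1.9 2.3] err [-0.   0.1 -0.1] w 10.0
0.38 9.5 F [-0.3  4.4  0.7] err [-0.   0.1 -0.3] w 10.2
```

Run:
```python
from h import *
from cell import bot
o=rv(YAW)
arc(bot,np.linspace(.375,1.5,9)[1:],o,110)
bot.set_gripper(26); s=bot.get_state(); print(s["force"],s["time"])
bot.move_straight(bar(1.5)+G+[0,0,150],250)
bot.move_ptp([470,30,470],rv(YAW))
w=bot.camera("wrist"); t=bot.camera("top"); import pickle; pickle.dump([w,t],open('w2.pkl','wb'))
print(bot.get_state()["time"])
cv2.imwrite('pics/w2.png',np.hstack([cv2.resize(w["pixels"],(400,300)),cv2.resize(t["pixels"][80:272,180:436],(400,300))]))
```

```text
0.52 9.9 F [-0.3  5.1 -1. ] err [ 0.2  0.1 -0.1] w 10.6
0.66 10.3 F [0.6 6.5 0.3] err [ 0.4  0.1 -0.1] w 10.1
0.8 10.7 F [-0.3  5.4  0. ] err [ 0.5  0.1 -0.1] w 10.1
0.94 11.0 F [-0.5  6.2 -0.3] err [ 0.7  0.1 -0.1] w 9.8
1.08 11.4 F [-0.6  5.9 -0.5] err [ 0.7  0.1 -0.2] w 10.2
1.22 11.8 F [ 0.1  6.  -0.4] err [ 0.8  0.  -0.3] w 10.0
1.36 12.2 F [-0.5  5.1 -0.6] err [ 0.8  0.  -0.4] w 9.9
1.5 12.6 F [-0.6  4.2  1.5] err [ 0.6 -0.  -0.3] w 10.4
[ 0.0064652  -0.6452137  -0.57323725] 13.0833
14.5333
```

View pics/w2.png

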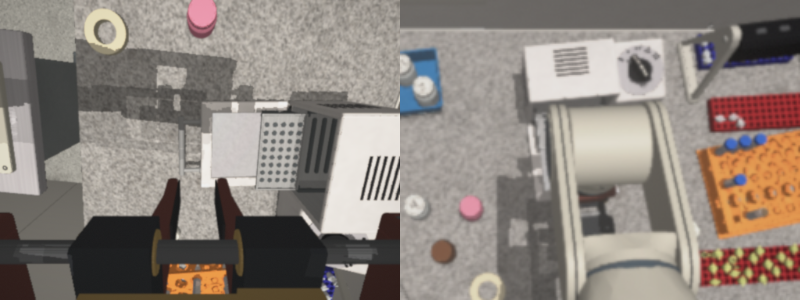

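The door is down, with its window at (235,145) and handle at (185,145), and the shelf is out at (280,150). Next I measure the shelf and bar, then pick the jar.

Run:
```python
from h import *; import pickle
from cell import bot
P=cloud(pickle.load(open('w2.pkl','rb'))[0]).reshape(-1,3)
L=np.c_[(P-H)@ex,(P-H)@ey,P[:,2]]; np.set_printoptions(suppress=True,precision=1)
h=L[(L[:,0]>-90)&(L[:,0]<5)&(abs(L[:,1])<90)&(L[:,2]>62)&(L[:,2]<85)]
print("shelf",len(h),np.percentile(h,[1,50,99],axis=0)); 
b=L[(L[:,0]>-205)&(L[:,0]<-182)&(abs(L[:,1])<70)&(L[:,2]>20)&(L[:,2]<60)]; print("bar",len(b),np.percentile(b,[2,50,98],axis=0))
J=np.array([459.9,304.5,0]); o=rv(YAW+np.pi/2); hg=56
bot.set_gripper(86)
bot.move_ptp(J+G+[0,0,hg+90],o); bot.move_straight(J+G+[0,0,hg],120)
bot.set_gripper(0); s=bot.get_state(); print(s["width"],s["grasp_force"],s["force"],s["tcp_pos"])
bot.move_straight(J+G+[0,0,hg+3],30); s=bot.get_state(); print(s["time"],s["width"],s["force"])
```

```text
shelf 4800 [[-58.7 -65.   68. ]
 [-27.    5.1  70. ]
 [  4.3  66.6  74.2]]
bar 606 [[-196.4  -52.8   31.2]
 [-190.4    3.1   35.9]
 [-184.6   55.2   38.3]]
43.698058823737895 30.00249506343863 [ 0.4 -0.4  1.6] [459.9 304.5 219.1]
18.6583 43.67470868793105 [ 0.2 -0.3 -1.5]
```

Run:
```python
from h import *
from cell import bot
np.set_printoptions(suppress=True,precision=1)
J=np.array([459.9,304.5,0]); o=rv(YAW+np.pi/2); hg=56
S=H*[1,1,0]-ex*23+ey*.5
bot.move_straight(J+G+[0,0,hg+130],180)
bot.move_straight(S+G+[0,0,hg+130],200,o)
bot.move_straight(S+G+[0,0,hg+78],100)
f0=bot.get_state()["force"][2]; z=78
while z>66:
    z-=1; bot.move_straight(S+G+[0,0,hg+z],20); s=bot.get_state()
    if s["force"][2]-f0>3: break
print(z,s["force"],f0,s["time"],s["tcp_pos"],s["width"])
bot.set_gripper(70); print(bot.get_state()["force"])
bot.move_straight(S+G+[0,0,hg+160],150)
bot.move_ptp(bar(1.5)+G+[0,0,190],rv(YAW))
c=bot.camera("wrist"); t=bot.camera("scene"); print(bot.get_state()["time"])
P=cloud(c).reshape(-1,3);L=np.c_[(P-H)@ex,(P-H)@ey,P[:,2]]
h=L[(L[:,0]>-70)&(L[:,0]<6)&(abs(L[:,1])<60)&(L[:,2]>147)&(L[:,2]<162)];print("cap",len(h),(h.min(0)+h.max(0))/2,h.max(0)-h.min(0))
cv2.imwrite('pics/w3.png',np.hstack([cv2.resize(c["pixels"],(400,300)),cv2.resize(t["pixels"][110:254,180:372],(400,300))]))
```

```text
69 [-1.3 -0.3  6.9] -1.0532147536064203 24.2417 [610.5   8.1 289. ] 43.75267248817222
[ 0.5 -0.3  0.1]
27.075
cap 2324 [-23.4   2.2 151.4] [39.4 39.7  8.7]
```

View pics/w3.png

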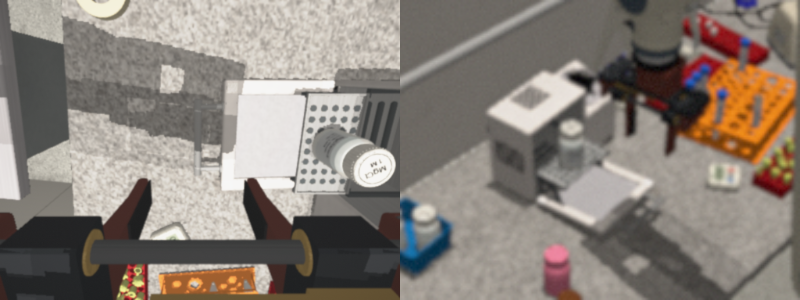

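The jar stands upright on the shelf (wrist (345,155), scene (570,145)), with cap centre 1–2 mm off the shelf centre. I'm closing the door.

Run:
```python
from h import *
from cell import bot
import pickle
np.set_printoptions(suppress=True,precision=1)
o=rv(YAW)
bot.set_gripper(28); bot.move_straight(bar(1.5)+G+[0,0,60],200,o); bot.move_straight(bar(1.5)+G,80)
print(bot.get_state()["force"]); bot.set_gripper(0); print(bot.get_state()["width"])
arc(bot,np.r_[np.linspace(1.5,0,11)[1:],-.012],o,90)
bot.set_gripper(30); bot.move_straight(bar(0)+G+[0,0,80],150)
bot.move_ptp([600,-40,480],rv(YAW))
c=bot.camera("wrist"); t=bot.camera("top"); pickle.dump([c,t],open('w4.pkl','wb')); print(bot.get_state()["time"])
P=cloud(c).reshape(-1,3);L=np.c_[(P-H)@ex,(P-H)@ey,P[:,2]]
h=L[(abs(L[:,0])<40)&(abs(L[:,1])<60)&(L[:,2]>200)&(L[:,2]<225)];print("bar",len(h),np.percentile(h,[2,50,98],axis=0))
k=c["pixels"]; cv2.imwrite('pics/w4.png',np.hstack([cv2.resize(k,(400,300)),cv2.resize(t["pixels"][85:175,250:370],(400,300),interpolation=2)]))
```

```text
[-0.  -0.   0.1]
9.525241251801333
1.35 30.5 F [ 3.8  0.4 -1.1] err [ 0.5 -0.   0.3] w 10.4
1.2 30.9 F [ 6.5 -0.8 -3.3] err [ 1.  -0.1  0. ] w 10.5
1.05 31.4 F [10.1 -0.9 -6.4] err [ 1.5 -0.1 -0.1] w 9.7
0.9 31.9 F [11.6 -0.7 -9.7] err [ 1.6 -0.1 -0.4] w 10.0
0.75 32.4 F [ 11.   -2.2 -12.2] err [ 1.1 -0.2 -1. ] w 9.9
0.6 32.8 F [  6.4  -3.2 -11.1] err [ 0.2 -0.4 -1.7] w 10.3
0.45 33.3 F [ 4.2 -5.4 -6.2] err [-0.3 -0.4 -1.2] w 10.1
0.3 33.8 F [ 1.  -6.7 -0.8] err [-0.5 -0.3 -0.5] w 10.4
0.15 34.2 F [-0.  -6.1  2.1] err [-0.5 -0.3 -0.4] w 10.1
0.0 34.7 F [ 0.6 -6.   1. ] err [-0.3 -0.4 -0.3] w 10.1
-0.01 34.9 F [-1.5 -5.2  3. ] err [-0.9 -0.4 -0.3] w 10.1
36.6167
bar 1788 [[ -4.6 -52.7 208.3]
 [ -0.    5.6 212.4]
 [  5.6  53.7 214.3]]
```

View pics/w4.png

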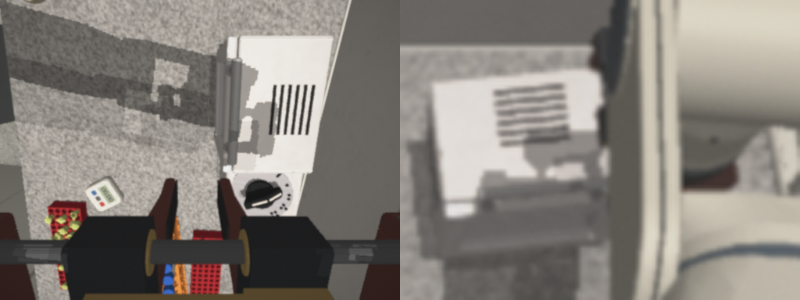

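The door is shut, with the bar back at its starting place. The knob is at (265,195) in the wrist view, so I take a closer look at it.

Run:
```python
from h import *
from cell import bot
import pickle
np.set_printoptions(suppress=True,precision=2)
for c in(pickle.load(open('w.pkl','rb'))[1],pickle.load(open('w4.pkl','rb'))[0]):
    P=cloud(c).reshape(-1,3);L=np.c_[(P-H)@ex,(P-H)@ey,P[:,2]]
    h=L[(abs(L[:,0])<12)&(abs(L[:,1])<40)&(L[:,2]>204)&(L[:,2]<225)];print("bar",np.percentile(h,[2,50,98],axis=0)[:,0])
bot.move_ptp([670,-125,440],rv(YAW))
c=bot.camera("wrist"); pickle.dump(c,open('w5.pkl','wb')); print(bot.get_state()["time"])
X=cloud(c); P=X.reshape(-1,3);L=np.c_[(P-H)@ex,(P-H)@ey,P[:,2]]
# panel plane: from incubator geometry region
m=(L[:,0]>15)&(L[:,0]<90)&(L[:,1]>-178)&(L[:,1]<-86)&(L[:,2]>105)
q=L[m]; r=q[:,2]-(112+38/105*(q[:,0]+2))
p=q[abs(r)<8]
for _ in range(6):
    A=np.c_[p[:,:2],np.ones(len(p))];s=np.linalg.lstsq(A,p[:,2],rcond=None)[0]
    rr=q[:,2]-q[:,:2]@s[:2]-s[2]; p=q[abs(rr)<2.]
print("panel",s,np.degrees(np.arctan(s[0])),len(p),p.min(0),p.max(0))
n=np.array([-s[0],-s[1],1]);n/=np.linalg.norm(n)
hgt=(q-[0,0,s[2]])@n
for lo,hi in((9,16),(28,33),(33,40)):
    k=q[(hgt>lo)&(hgt<hi)]; print(lo,hi,len(k),k.mean(0),mar(k))
ys,xs=np.where(m.reshape(X.shape[:2])); print(xs.min(),xs.max(),ys.min(),ys.max())
x0,x1,y0,y1=max(xs.min()-15,0),xs.max()+15,max(ys.min()-15,0),ys.max()+15
im=c["pixels"][y0:y1,x0:x1]; f=min(700/im.shape[1],560/im.shape[0]); cv2.imwrite('pics/w5.png',cv2.resize(im,None,fx=f,fy=f,interpolation=2)); print(x0,y0,f)
```

```text
bar [-5.15 -1.2   4.89]
bar [-4.54  0.01  5.57]
37.2083
panel [  0.37  -0.   110.34] 20.4846250266995 4547 [  15.01 -177.66  114.14] [ 89.99 -86.64 145.28]
9 16 947 [  55.67 -128.53  143.28] ((57.87527084350586, -131.31756591796875), (43.699920654296875, 46.50114440917969), 83.00056457519531)
28 33 176 [  62.56 -122.02  166.34] ((53.024940490722656, -128.33404541015625), (45.432090759277344, 11.934297561645508), 28.537574768066406)
33 40 553 [  46.81 -131.02  165.22] ((47.169700622558594, -131.25350952148438), (40.27238845825195, 11.942155838012695), 28.59330940246582)
217 511 138 383
202 123 2.1455938697318007
```

View pics/w5.png

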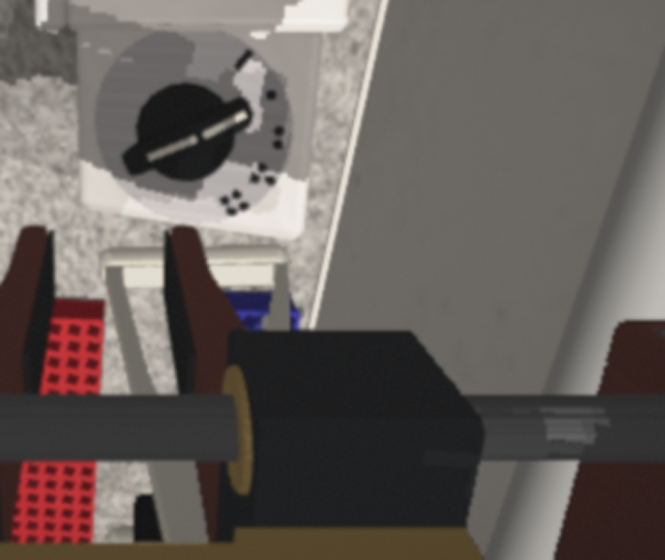

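The pointer is at the one-dot mark: nose at (247,112), axis at (190,130), a measured 28° left of straight back, so v = 0.48. Three dots are at (262,175). I plan a grasp with the tool tilted back so the gripper body clears the door handle, and check IK and obstacles first.

```bash
cat >> h.py <<'E'
def knob(v,h=42,al=np.radians(20),back=0):
    ph=.96-v; t=np.radians(20); Q=np.stack([ex,ey,ez],1)
    n=np.array([-np.sin(t),0,np.cos(t)]); p=np.cos(ph)*np.array([np.cos(t),0,np.sin(t)])+np.sin(ph)*np.array([0,1.,0])
    up=n*np.cos(al)+p*np.sin(al); c=np.cross(n,p)
    g=np.array([62.2,-131,133.6])+h*n-2*p+back*up
    R=Q@np.stack([np.cross(c,-up),c,-up],1)
    return np.array([H[0],H[1],0])+Q@(g+163*up),Ro.from_matrix(R).as_rotvec()
E
python3 - <<'E'
from h import *; import pickle
from cell import bot
np.set_printoptions(suppress=True,precision=2)
for k in('d.pkl',):
    P=cloud(pickle.load(open(k,'rb'))["top"]).reshape(-1,3);L=np.c_[(P-H)@ex,(P-H)@ey,P[:,2]]
    q=L[(L[:,0]>-90)&(L[:,0]<150)&(L[:,1]<-183)&(L[:,1]>-270)&(L[:,2]>120)]
    print(len(q), q.min(0) if len(q) else 0,q.max(0) if len(q) else 0)
    q=q[q[:,1]>-240]; print(len(q), q.min(0) if len(q) else 0,q.max(0) if len(q) else 0)
for v,b in((.48,60),(.48,0),(.96,0),(1.44,0),(1.44,70)):
    p,o=knob(v,back=b); print(v,b,p,bot.inverse_kinematics(p,o))
E
```

```text
405 [  30.82 -269.93  121.54] [ 149.97 -243.72  276.56]
0 0 0
0.48 60 [680.77 -82.45 392.51] [-0.11  0.51  1.52 -0.17  1.05 -2.15]
0.48 0 [683.9  -91.66 333.31] [-0.12  0.58  1.54 -0.18  0.95 -2.15]
0.96 0 [ 692.09 -115.77  335.38] [-0.18  0.61  1.49 -0.    1.04 -1.85]
1.44 0 [ 688.93 -141.04  333.31] [-0.25  0.62  1.48  0.18  1.07 -1.56]
1.44 70 [ 687.52 -152.3   402.38] [-0.26  0.55  1.44  0.17  1.19 -1.55]
```

Run:
```python
from h import *; import pickle
from scipy.spatial import cKDTree
np.set_printoptions(suppress=True,precision=1)
C=[]
for c in(pickle.load(open('d.pkl','rb'))["top"],pickle.load(open('w4.pkl','rb'))[0],pickle.load(open('w5.pkl','rb'))):
    P=cloud(c).reshape(-1,3);L=np.c_[(P-H)@ex,(P-H)@ey,P[:,2]]
    q=L[(L[:,0]>-90)&(L[:,0]<150)&(L[:,1]<-190)&(L[:,1]>-290)&(L[:,2]>190)]
    print(len(q),q.min(0) if len(q) else 0,q.max(0) if len(q) else 0); C.append(P[(abs(L[:,0]-30)<120)&(L[:,1]<-190)&(L[:,1]>-290)&(L[:,2]>190)])
st=cKDTree(C[0])   # stand from top cam
bar0=cKDTree(np.array([bar(0)+ey*s for s in np.linspace(-56,56,60)]))
g=np.stack(np.meshgrid(np.linspace(-37.5,37.5,16),np.linspace(-89,89,36),np.linspace(0,102,14),indexing='ij'),-1).reshape(-1,3)-[0,0,0]
for al in(0,8,14,20):
    for h in(42,):
        r=[]
        for v in(.48,.72,.96,1.2,1.3,1.44):
            p,o=knob(v,h,np.radians(al)); B=p+(g)@Ro.from_rotvec(o).as_matrix().T   # z 0..102 ahead of TCP = body
            r.append((round(bar0.query(B)[0].min()-5.5,1),round(st.query(B)[0].min(),1)))
        print(al,h,r)
```

```text
531 [  32.3 -289.8  190.1] [ 150.  -243.7  277.6]
0 0 0
1118 [  32.9 -288.3  191.2] [ 150.  -235.1  258.2]
0 42 [(np.float64(6.3), np.float64(33.7)), (np.float64(6.4), np.float64(40.5)), (np.float64(6.4), np.float64(37.9)), (np.float64(10.3), np.float64(34.7)), (np.float64(14.9), np.float64(35.7)), (np.float64(21.7), np.float64(42.4))]
8 42 [(np.float64(5.4), np.float64(37.3)), (np.float64(8.2), np.float64(40.9)), (np.float64(11.1), np.float64(36.9)), (np.float64(19.8), np.float64(32.2)), (np.float64(24.8), np.float64(30.9)), (np.float64(31.7), np.float64(34.8))]
14 42 [(np.float64(5.2), np.float64(39.9)), (np.float64(10.2), np.float64(41.4)), (np.float64(15.8), np.float64(36.8)), (np.float64(27.0), np.float64(29.2)), (np.float64(32.2), np.float64(27.8)), (np.float64(39.1), np.float64(29.0))]
20 42 [(np.float64(5.5), np.float64(42.6)), (np.float64(12.8), np.float64(42.3)), (np.float64(21.3), np.float64(36.9)), (np.float64(34.1), np.float64(24.7)), (np.float64(39.5), np.float64(23.1)), (np.float64(46.5), np.float64(23.2))]
```

Run:
```python
from h import *; import pickle
from cell import bot
np.set_printoptions(suppress=True,precision=1)
K=lambda v,b=0: knob(v,43.5,np.radians(20),b)
bot.set_gripper(40)
bot.move_ptp(*K(.48,90)); p,o=K(.48); bot.move_straight(p,90,o); print(bot.get_state()["force"])
bot.set_gripper(0); s=bot.get_state(); print(s["width"],s["force"],s["time"])
for v in np.linspace(.48,1.46,9)[1:]:
    p,o=K(v); bot.move_straight(p,40,o); s=bot.get_state(); print(round(v,2),s["force"],s["torque"],round(s["width"],1))
    if np.linalg.norm(s["force"])>50: print("STOP");break
bot.set_gripper(36); p,o=K(1.46,90); bot.move_straight(p,120,o)
bot.move_ptp([670,-125,440],rv(YAW)); c=bot.camera("wrist"); print(bot.get_state()["time"])
P=cloud(c).reshape(-1,3);L=np.c_[(P-H)@ex,(P-H)@ey,P[:,2]]
q=L[(L[:,0]>15)&(L[:,0]<90)&(L[:,1]>-178)&(L[:,1]<-86)&(L[:,2]>105)]
hg=(q[:,2]-110.34-.3737*q[:,0])*.937; k=q[(hg>33)&(hg<40)]; print(mar(k))
h=L[(abs(L[:,0])<12)&(abs(L[:,1])<40)&(L[:,2]>204)&(L[:,2]<225)];print("bar",np.percentile(h,[2,50,98],axis=0)[:,0])
t=bot.camera("scene")["pixels"]
cv2.imwrite('pics/w6.png',np.hstack([cv2.resize(c["pixels"][110:270,190:390],(400,320)),cv2.resize(t[110:254,180:360],(400,320))]))
```

```text
[-0.3  0.6  0.1]
11.702151002189753 [-3.2  1.6  1.8] 40.9333
0.6 [-2.9  1.   3. ] [0.1 0.1 0.1] 12.0
0.72 [-1.5 -0.8  3.7] [-0.2  0.   0. ] 12.1
0.85 [ 0.6 -5.4  3.4] [-0.7 -0.2 -0.1] 11.7
0.97 [ 0.7 -7.1  4.1] [-1.2 -0.2 -0.1] 11.7
1.09 [-0.9 -7.9  4.1] [-1.5 -0.3  0.2] 11.6
1.21 [ -0.9 -10.3   3.5] [-1.6 -0.2 -0. ] 11.6
1.34 [ -0.6 -11.7   4.1] [-2.  -0.  -0.1] 12.3
1.46 [ -1.4 -13.2   4.5] [-2.3  0.1 -0. ] 11.5
46.1333
((47.04730987548828, -130.87020874023438), (12.222909927368164, 40.24916458129883), 61.321041107177734)
bar [-4.3  1.3  6.1]
```

View pics/w6.png

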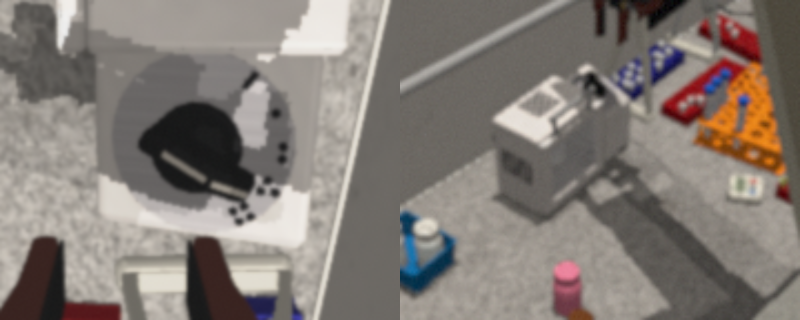

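The selector's nose is at the three-dot mark (wrist crop (250,185)), at −28.7°, mirroring the start, so v ≈ 1.44. The door is shut (scene (575,165)) and the robot is clear. Handing in.

```bash
python3 -c "
from cell import bot
print(bot.sign_off())"
```

```text
the job is handed in; nothing more can be done
None
```

The job is handed in at about 46 s: the jar was stood upright on the shelf, the door was then shut with it inside, and the selector was turned last and now rests at three dots; the timer and film roll were not touched.

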